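# Run the grinder on its service key switch

### The arm

A 6-joint arm with a two-finger parallel gripper is mounted at the origin on the work surface. World frame = base frame: x ahead of the robot, y to its left, z up, the work surface at z = 0. Lengths are in mm, angles in degrees, forces in N, time in s.
With the tool pointing down it reaches from about 300 to 850 mm from the base axis. Payload 4.2 kg.
Tool frame: the origin (TCP) lies at the very end of the fingers, on their centre line; the grasp point (between the pads) lies env.pinch_z behind it (env.pinch_z is the distance from the TCP to the grasp point, in mm); z points along the fingers, y is the line along which they close (so a half turn about z gives the same grasp; the last joint's range is limited). The gripper opens to 91 mm and grips with 3 to 60 N. Pads are 32 mm wide; open, the fingers measure 118 mm over their backs; the gripper's body (76 mm by 178 mm) begins 60 mm behind the grasp point.
Start: joints at [-75.974, 18.312, 89.639, -0, 72.044, -1.146], TCP at [150.49, -554.976, 192.876] pointing down, gripper open.
Joint ranges: [-177.97, 177.97], [-48.28, 115.42], [12.27, 149.76], [-77.06, 257.06], [2.81, 150.46], [-146.56, 146.56]. Speed limits (degrees/s): [147.25, 147.25, 180, 180, 180, 180].

### API

Orientations are given as [roll, pitch, yaw] about the fixed x, y, z axes, in that order (R = Rz(yaw) Ry(pitch) Rx(roll)).
In Python, from workcell import state, vision, job_done, env gives the robot as it stands.
- The arm moves only by the tool servo_tool, never from a script. Its argument "rows" is a list of rows, each a list of 5 numbers: the shift along the tool's x, y, z scaled (see below), then the turn about the tool's z scaled (see below), then the opening, from 0 (shut) to 1 (fully open). A call has 1 to 20 rows; each row is the pose to reach, as a shift and turn from the pose commanded when the call began, along the tool's axes at that moment; what a row does not reach only later rows make up. The controller multiplies each number of a shift by 200 mm and each number of a turn by 90 degrees. A row lasts 1/12 s, in which the tool goes at most 41.7 mm and 7.16 degrees, less where a joint would pass 70% of its speed; a pose out of reach is approached as far as the arm can. A call with a number of a shift or a turn outside -1 to 1 is refused whole. A call with a gripper value outside its range is refused whole. The fingers move at their own pace and stop on an object; "force" is the grip in N (left out, the last holds). Time passes only in rows, so rows that repeat a pose let the fingers close. It gives the time, the measured TCP pose, the force, the opening and the grip force at its end, in the units of the state.
- state(): the state, without advancing time (a new reading comes with each control period).
- vision.grab_frame(name): name is "side" or "top"; returns the picture (480x640x3 uint8, red, green, blue); there is no depth.
- vision.camera_info(name): a dict with "vertical_fov" (degrees; the focal length in pixels is half the picture's height over the tangent of half this angle, whatever the lens; pixels are square), "cx", "cy" (the principal point, pixels), "T" (4x4, takes a point from camera to world coordinates). Camera axes: x right, y up, looking along -z (the intrinsics and any distortion apply to the point x, -y, -z); pixel columns grow to the right and rows downward; lengths in mm; the calibration is good to about 2 mm. A picture is of the moment at which its call begins. camera_info takes no time and is no camera call.
- job_done(): hands the job in; it is judged then, once.
The state is a dict: "time_s": time; "qpos": joint angles; "qvel": joint speeds; "effort": joint torques, N m; "ee_pos": TCP position; "ee_rot": TCP orientation; "force": force on the tool from outside, world axes, zero at the start; "torque": the same for the moment, N m; "gripper_width": finger opening in mm; "gripper_force": force on a finger pad.
Only numpy, scipy, OpenCV 4.12 (cv2) and the standard library are available. Lean on these libraries where they do the work, as an engineer would, in place of code of your own. Each camera call takes 0.05 s, during which the arm holds its last target. There are 200 camera calls.

### The job

Run the coffee grinder from its key switch: slide the dust shutter on the grey switch pod all the way open to its end stop, take the service key out of its wooden rest and ease it down past the sticky pins until it is fully home in the keyhole, and only then turn it a quarter turn clockwise (seen from above) to its stop. The switch springs back, so finish still gripping the key, holding it fully home and fully turned, with the shutter left open; do not disturb the other things on the counter.

Things in the scene. Friction and masses are not known exactly. Their poses are not given: they have to be found in the camera images.
- pod: Fixed grey plastic switch pod, 110 mm (x) by 180 mm (y) by 60 mm high; place and yaw vary; origin under its centre. The keyhole is in its top at x 0, y -40 mm, with a fixed steel collar 48 mm across round it standing 1 mm above the keyhole's mouth. The shutter slides on its top along +y.
- shutter (a joint): Travel in m of the steel dust shutter along the pod's +y: 0 closed (covers the keyhole), 0.055 fully open at its stop. It starts at 0 to 0.010, slides with about 1.5 N of friction and stays where it is left.
- shutter_tab (a point): Middle of the upright black grip tab on the shutter, 87.5 mm above the counter. Tab: 12 mm thick along y (pinch it along y), 26 mm wide along x, top 8 mm above this point. +y is the opening direction. The shutter's 3 mm plate, its underside 25 mm below this point, reaches 50 mm to -y and 6 mm to +y of it and 28 mm each way along x.
- key_switch (a joint): Turn of the lock cylinder in rad: 0 at rest, grows clockwise seen from above, 1.571 at the quarter-turn stop. A light spring (about 0.08 N m at the stop, with friction) turns it back when let go.
- keyhole (a point): Centre of the keyhole's mouth in the round lock, 61 mm above the counter. Turns with the lock: x along the slot's length, z up. Slot 16 by 8 mm, 1.5 mm chamfer, straight down, deeper than the key. Two sticky pins inside meet the key's tip 12 mm down and give way from there on with about 3 to 4 N of drag each (6 to 8 N together); rocking the key a little helps.
- key_grip (a point): Centre of the key's black plastic head, 51 mm above the blade's tip. Head: 36 mm wide (x), 9 mm thick (y, pinch it along y), from 17 mm below to 15 mm above this point. z up along the key. Below: steel shoulder 21 by 13 mm, underside 26 mm above the tip, then the blade, 14 by 6 mm, its last 3 mm narrowed to 11 by 4 mm. Works either way round; about 45 g.
- key_tip (a point): Lower end of the key's blade, on its axis; axes as key_grip. With the key fully home it lies 26 mm below the keyhole's mouth, the shoulder resting on the cylinder.
- key_rest: Fixed dark wooden block, 80 (x) by 60 (y) by 42 mm high; place and yaw vary; origin under its centre. The key starts standing blade down in the slot in its top, shoulder on the top, its axes along the block's, and lifts out straight up.
- cup: Bystander: grey ceramic cup, 76 mm across, 75 mm high; origin under its centre.
- spoon: Bystander: chrome spoon lying on the counter, 150 mm long along its x; origin at its underside.
- jar: Bystander: empty glass jar with screw lid, 84 mm across, 130 mm high; origin under its centre.
- knock_box: Bystander: open black plastic box with a bar, 150 by 150 by 100 mm high; origin under its centre.
- mat_frame: Bystander: steel tamping mat frame, 160 by 200 mm, 18 mm high; origin under its centre.
- pitcher: Bystander: steel milk pitcher, 84 mm across, 110 mm high, handle at its +y; origin under its centre.
- tamper: Bystander: steel coffee tamper, 58 mm across, 88 mm high; origin under its centre.

How it is judged:
By the outcome, as a careful person would: the job done as asked, in the order asked, and still so for the second after the job is handed in, while the arm keeps its last pose, push and grip.
It also fails if it takes over 64 s, if anything falls off the work surface, if the arm or the gripper's body presses on something with over 40 N, if the wrist force passes 120 N, or if a joint passes its speed limit or range.

## Working session

There is one attempt and no reset: what is moved stays moved. The work goes in short steps, Python scripts to look and compute and a tool call to move; the robot and the scene stay as the last step left them, time stands still between calls to the robot, and variables do not carry over. Pictures are saved under pics/ and viewed, at most 10 in all, crops included, and the job is handed in when it is done.

Besides the shell and the picture viewer there is one more tool, called after ">>>" as name([rows], argument=value, ...), one row to a line, values as JSON. servo_tool: Moves the arm, as the interface text tells. Its arguments: {"type":"object","properties":{"rows":{"type":"array"},"force":{"type":"number"}},"required":["rows"]}

```bash
mkdir -p pics; python3 - <<'E'
from workcell import state, vision, env
import cv2
print(env.pinch_z, state())
for n in("top","side"):
    i=vision.camera_info(n);print(n,i)
    cv2.imwrite(f"pics/{n}0.png",cv2.cvtColor(vision.grab_frame(n),cv2.COLOR_RGB2BGR))
E
```

```text
18.8 {'time_s': 0.0, 'qpos': array([-7.59734203e+01,  1.83509733e+01,  8.97046487e+01, -8.71041123e-04,
        7.20413102e+01, -1.14599555e+00]), 'qvel': array([ 0.06022695, -0.01528275, -0.01731831,  0.03725313, -0.07504568,
       -0.07100209]), 'effort': array([-1.62628676e-03, -4.12465203e+01, -2.31974423e+01,  7.25781801e-02,
        4.58297809e-02, -1.44648866e-04]), 'ee_pos': array([ 150.36373123, -554.45991575,  192.03888577]), 'ee_rot': array([-1.79903071e+02, -1.11066692e-03,  1.51728436e+01]), 'force': array([0.85812848, 0.26683849, 0.02998432]), 'torque': array([-0.01432956, -0.02220811, -0.02004251]), 'gripper_force': 0.0, 'gripper_width': 91.32860521405165}
top {'vertical_fov': 52.51565029684413, 'cx': 314.13992310380974, 'cy': 239.737809193313, 'T': array([[-1.89686355e-02,  9.95975969e-01, -8.75903010e-02,
         4.53185090e+02],
       [-9.99749612e-01, -1.78542736e-02,  1.34884633e-02,
        -1.48725536e+01],
       [ 1.18703241e-02,  8.78242271e-02,  9.96065259e-01,
         1.58067397e+03],
       [ 0.00000000e+00,  0.00000000e+00,  0.00000000e+00,
         1.00000000e+00]])}
side {'vertical_fov': 46.84896881630737, 'cx': 328.2520265970515, 'cy': 240.58344237537182, 'T': array([[-8.58849497e-01,  3.50883047e-01, -3.73173724e-01,
         3.00450252e+01],
       [-5.12098319e-01, -5.71781069e-01,  6.40953758e-01,
         9.63506496e+02],
       [ 1.15261369e-02,  7.41584450e-01,  6.70760503e-01,
         1.11236881e+03],
       [ 0.00000000e+00,  0.00000000e+00,  0.00000000e+00,
         1.00000000e+00]])}
```

View pics/top0.png

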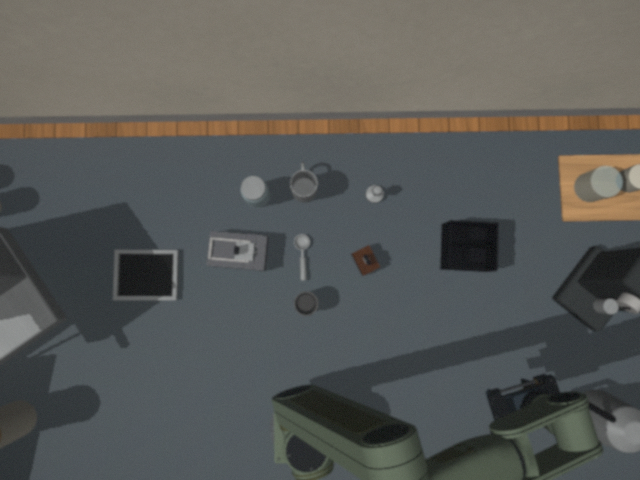

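View pics/side0.png

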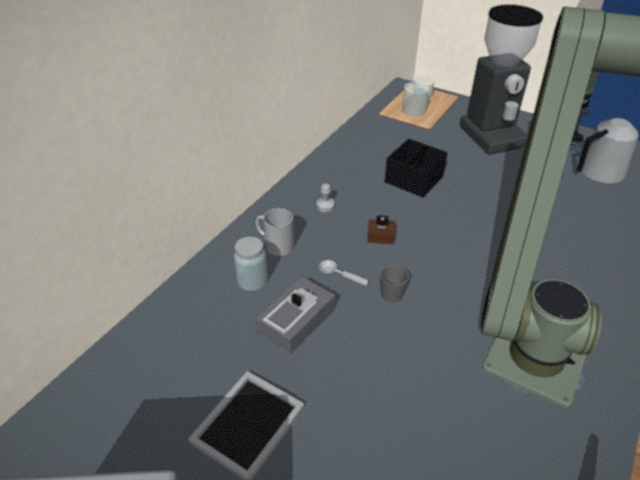

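The pod is at about (238,250) in the top view, with its tab end towards the right, near (248,252). The key rest is at about (366,260). I'll enlarge both.

```bash
cat > h.py <<'E'
import numpy as np, cv2
from workcell import state, vision, env
def cam(n):
    i=vision.camera_info(n); return i['T'],240/np.tan(np.radians(i['vertical_fov']/2)),i['cx'],i['cy']
def ray(n,u,v):
    T,f,cx,cy=cam(n); d=T[:3,:3]@np.array([(u-cx)/f,-(v-cy)/f,-1.]); return T[:3,3],d
def px(n,u,v,z):
    o,d=ray(n,u,v); return (o+d*(z-o[2])/d[2])[:2].round(1)
def proj(n,p):
    T,f,cx,cy=cam(n); c=T[:3,:3].T@(np.array(p,float)-T[:3,3]); return np.array([cx-f*c[0]/c[2],cy+f*c[1]/c[2]])
def crop(img,u,v,w,h,s):
    return cv2.resize(img[v:v+h,u:u+w],None,fx=s,fy=s,interpolation=cv2.INTER_CUBIC)
E
python3 - <<'E'
from h import *
t=cv2.imread("pics/top0.png");s=cv2.imread("pics/side0.png")
a=np.hstack([crop(t,200,225,75,50,5),crop(t,340,235,75,50,5)])
b=np.hstack([crop(s,250,270,100,80,4)[:,:375],crop(s,350,205,75,64,5)])
o=np.vstack([a,b])
for x in range(0,750,50): cv2.line(o,(x,0),(x,6),(0,255,255),1)
for y in range(0,250,50): cv2.line(o,(0,y),(6,y),(0,255,255),1)
cv2.imwrite("pics/c1.png",np.clip(o*1.3,0,255).astype('uint8'))
E
```

```text
(no output)
```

View pics/c1.png

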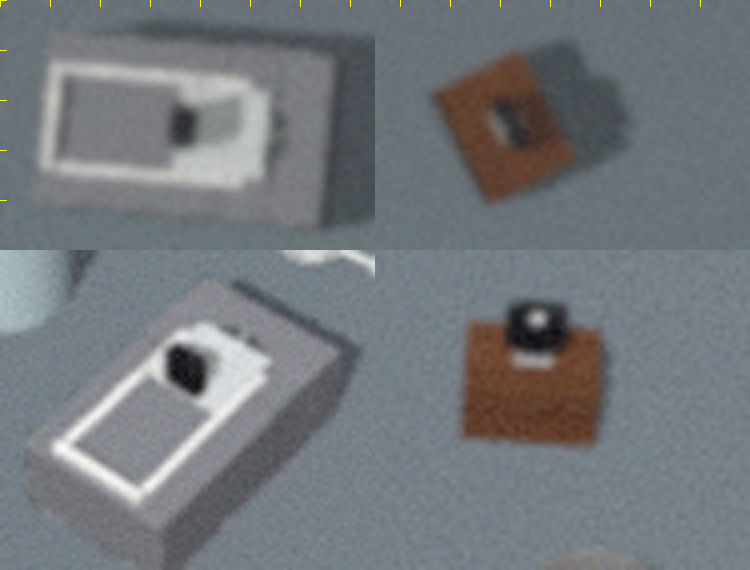

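```bash
cat > fit.py <<'E'
from h import *
from scipy.optimize import least_squares
def pose(obs,x0):
    # obs: (cam,u,v,local xyz)
    def W(p,l):
        c,s=np.cos(p[2]),np.sin(p[2]); return [p[0]+c*l[0]-s*l[1],p[1]+s*l[0]+c*l[1],l[2]]
    r=least_squares(lambda p:np.ravel([proj(c,W(p,l))-(u,v) for c,u,v,l in obs]),x0,x_scale=[10,10,.1])
    return r.x[:2].round(1),np.degrees(r.x[2]).round(2),r.fun.round(1)
T=lambda x,y,ox,oy:("top",ox+x/5,oy+y/5)
E
python3 - <<'E'
from fit import *
S=lambda x,y:("side",250+x/4,270+(y-250)/4)
R=lambda x,y:("side",350+(x-375)/5,205+(y-250)/5)
# image top = world +x ; image left = +y ; pod +y ~ world +y
pt=[T(x,y,200,225)+(l,) for x,y,l in[(55,35,(55,90,60)),(337,53,(55,-90,60)),(325,228,(-55,-90,60)),(38,203,(-55,90,60))]]
ps=[S(x,y)+(l,) for x,y,l in[(212,278,(55,-90,60)),(342,352,(-55,-90,60)),(163,528,(-55,90,60)),(28,445,(55,90,60))]]
for o in(pt,ps,pt+ps): print('pod',*pose(o,[440,240,0]))
print('tabtop',px("top",200+183/5,225+125/5,95))
# rest: local +x chosen along image (57,105): world (-,-)
rt=[T(x,y,340,235)+(l,) for x,y,l in[(150,52,(-40,-30,42)),(58,97,(-40,30,42)),(115,202,(40,30,42)),(202,157,(40,-30,42))]]
# try yaw guesses
for y0 in(-2.1,-1.0,1,2.1): print('rest',*pose(rt,[430,-150,y0]))
print('corners',[px(*o[:3],42) for o in rt])
print('side corners',[px(*R(x,y),42) for x,y in[(468,322),(604,332),(597,443)]],'head top',px(*R(537,315),81+42-26-15+0))
print('headtop top',px("top",340+(515-375)/5,235+121/5,82))
E
```

```text
pod [556.2 203.9] -5.31 [-0.4 -0.7  0.5 -0.   0.   0.  -0.2  0.7]
pod [555.8 210. ] -6.18 [-0.3 -0.5  0.7 -0.1  0.2  0.9 -0.6 -0.4]
pod [556.4 207. ] -5.8 [-1.2 -1.  -0.3  0.2 -1.1  0.2 -1.3  0.4 -0.2 -1.3  1.  -1.1  1.  -0.1
 -0.  -1.1]
tabtop [556.6 202.4]
rest [ 520.1 -199.6] -152.34 [-18.1   8.4  16.7  -9.6  17.7  -8.5 -16.2   9.6]
rest [ 520.1 -199.6] -152.35 [-18.1   8.4  16.7  -9.6  17.7  -8.5 -16.2   9.6]
rest [ 520.1 -199.6] 207.62 [-18.1   8.4  16.8  -9.6  17.7  -8.5 -16.2   9.6]
rest [ 520.1 -199.6] 207.62 [-18.1   8.4  16.8  -9.6  17.7  -8.5 -16.2   9.6]
corners [array([ 567.3, -212.8]), array([ 539.7, -153.6]), array([ 472.7, -187.9]), array([ 500. , -243.8])]
side corners [array([ 570.7, -204.6]), array([ 496.7, -239.1]), array([ 457.1, -147.5])] head top [ 519.2 -187.6]
headtop top [ 521.7 -200.2]
```

>>> servo_tool([
  [0.15,-0.16,0,0,1],
  [0.3,-0.31,0,0,1],
  [0.44,-0.47,0,0,1],
  [0.59,-0.63,0,0,1],
  [0.74,-0.78,0,0,1],
  [0.74,-0.78,0,0,1],
])

```text
time_s: 0.6
ee_pos: [253.7, -360.2, 192.5]
ee_rot: [-179.8, -0.1, 15.4]
force: [-1.1, 0.7, -0.3]
gripper_width: 91.1
gripper_force: 0.0
```

>>> servo_tool([
  [0.15,-0.16,0,0,1],
  [0.3,-0.31,0,0,1],
  [0.44,-0.47,0,0,1],
  [0.59,-0.63,0,0,1],
  [0.74,-0.78,0,0,1],
  [0.74,-0.78,0,0,1],
  [0.74,-0.78,0,0,1],
])

```text
time_s: 1.18
ee_pos: [355.3, -174.9, 192.8]
ee_rot: [180.0, 0.0, 15.5]
force: [0.3, -0.6, -0.3]
gripper_width: 91.1
gripper_force: 0.0
```

>>> servo_tool([
  [0.15,-0.16,0,0,1],
  [0.3,-0.31,0,0,1],
  [0.44,-0.47,0,0,1],
  [0.59,-0.63,0,0,1],
  [0.74,-0.78,0,0,1],
  [0.74,-0.78,0,0,1],
  [0.74,-0.78,0,0,1],
])

```text
time_s: 1.77
ee_pos: [457.6, 12.9, 192.3]
ee_rot: [180.0, 0.0, 15.3]
force: [-0.5, -0.8, 1.0]
gripper_width: 91.1
gripper_force: 0.0
```

>>> servo_tool([
  [0.15,-0.16,0,0.08,1],
  [0.3,-0.31,0,0.16,1],
  [0.44,-0.47,0,0.23,1],
  [0.59,-0.63,0,0.23,1],
  [0.74,-0.78,0,0.23,1],
  [0.74,-0.78,0,0.23,1],
  [0.74,-0.78,0,0.23,1],
])

```text
time_s: 2.35
ee_pos: [560.4, 201.8, 191.8]
ee_rot: [180.0, 0.0, -5.5]
force: [0.3, 0.1, -0.8]
gripper_width: 91.0
gripper_force: 0.0
```

>>> servo_tool([
  [-0.02,0,0.15,0,1],
  [-0.02,0,0.3,0,1],
  [-0.02,0,0.4,0,1],
  [-0.02,0,0.5,0,1],
  [-0.02,0,0.55,0,1],
  [-0.02,0,0.59,0,1],
  [-0.02,0,0.59,0,1],
])

```text
time_s: 2.93
ee_pos: [553.9, 200.3, 73.8]
ee_rot: [179.9, 0.1, -5.6]
force: [-0.1, -0.3, -0.1]
gripper_width: 91.0
gripper_force: 0.0
```

```bash
python3 - <<'E'
from h import *
s=state();print(s['ee_pos'],s['force'])
B=[cv2.cvtColor(vision.grab_frame(n),cv2.COLOR_RGB2BGR) for n in("side","top")]
[cv2.imwrite(f"pics/{n}1.png",b) for n,b in zip(("side","top"),B)]
p=proj("side",s['ee_pos']).round(1);q=proj("top",s['ee_pos']).round(1);print(p,q)
cv2.imwrite("pics/c2.png",np.hstack([crop(B[0],250,240,100,100,4),crop(B[1],190,200,100,100,4)]))
E
```

```text
[553.86327769 200.31511695  73.77415477] [-0.13118654 -0.25581251 -0.12738491]
[299.8 300.8] [238.3 251.3]
```

View pics/c2.png

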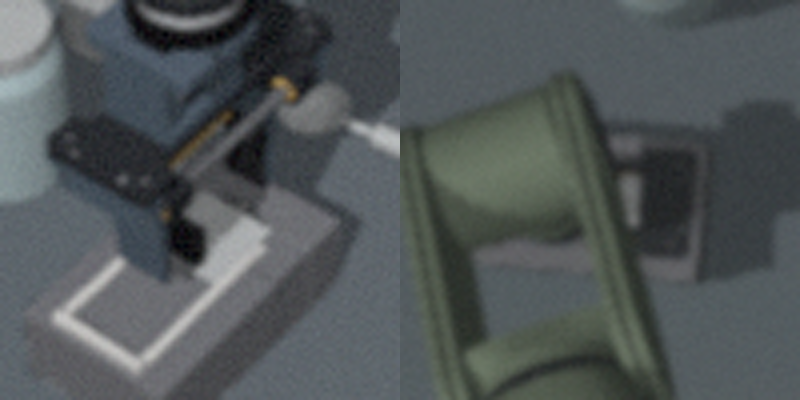

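>>> servo_tool([
  [0,-0.04,0.01,0,1],
  [0,-0.04,0.01,0,0.3],
  [0,-0.04,0.01,0,0],
  [0,-0.04,0.01,0,0],
  [0,-0.04,0.01,0,0],
  [0,-0.04,0.01,0,0],
  [0,-0.04,0.01,0,0],
  [0,-0.04,0.01,0,0],
], force=10)

```text
time_s: 3.7
ee_pos: [555.4, 210.5, 72.9]
ee_rot: [180.0, -0.0, -5.5]
force: [-1.2, -0.2, 0.0]
gripper_width: 47.8
gripper_force: 0.0
```

>>> servo_tool([
  [0,0,0,0,0],
  [0,0,0,0,0],
  [0,0,0,0,0],
  [0,0,0,0,0],
  [0,0,0,0,0],
  [0,0,0,0,0],
  [0,0,0,0,0],
  [0,0,0,0,0],
])

```text
time_s: 4.37
ee_pos: [555.3, 210.3, 72.8]
ee_rot: [180.0, 0.0, -5.5]
force: [0.6, -1.8, -0.2]
gripper_width: 11.3
gripper_force: 10.0
```

>>> servo_tool([
  [0,-0.04,0,0,0],
  [0,-0.08,0,0,0],
  [0,-0.12,0,0,0],
  [0,-0.16,0,0,0],
  [0,-0.2,0,0,0],
  [0,-0.22,0,0,0],
  [0,-0.22,0,0,0],
])

```text
time_s: 4.95
ee_pos: [559.6, 252.1, 72.7]
ee_rot: [179.6, -0.0, -5.4]
force: [1.4, -10.4, 2.1]
gripper_width: 11.8
gripper_force: 10.0
```

>>> servo_tool([
  [0,-0.01,0,0,0],
  [0,-0.02,0,0,0],
  [0,-0.03,0,0,0],
  [0,-0.04,0,0,0],
  [0,-0.04,0,0,0],
  [0,-0.04,0,0,0],
])

```text
time_s: 5.45
ee_pos: [559.9, 255.6, 72.6]
ee_rot: [179.2, 0.1, -5.4]
force: [1.7, -19.7, 3.7]
gripper_width: 18.5
gripper_force: 10.0
```

>>> servo_tool([
  [0,-0.01,0,0,0],
  [0,-0.02,0,0,0],
  [0,-0.03,0,0,0],
  [0,-0.03,0,0,0],
  [0,-0.03,0,0,0],
])

```text
time_s: 5.87
ee_pos: [560.4, 261.5, 72.5]
ee_rot: [179.2, 0.1, -5.4]
force: [1.9, -19.9, 4.2]
gripper_width: 30.3
gripper_force: 10.0
```

>>> servo_tool([
  [0,0,0,0,1],
  [0,0,0,0,1],
  [0,0,0,0,1],
  [0,0,0,0,1],
  [0,0.02,0,0,1],
  [0,0.02,-0.2,0,1],
  [0,0.02,-0.4,0,1],
  [0,0.02,-0.6,0,1],
  [0,0.2,-0.6,0,1],
  [0,0.4,-0.6,0,1],
  [0,0.6,-0.6,0,1],
  [0,0.8,-0.6,0,1],
  [0,1,-0.6,0,1],
])

```text
time_s: 6.95
ee_pos: [541.0, 68.3, 193.0]
ee_rot: [-180.0, -0.0, -5.5]
force: [1.3, -0.6, 0.2]
gripper_width: 91.4
gripper_force: 0.0
```

>>> servo_tool([
  [-0.02,0.2,0,-0.08,1],
  [-0.04,0.4,0,-0.16,1],
  [-0.06,0.6,0,-0.23,1],
  [-0.08,0.8,0,-0.31,1],
  [-0.1,1,0,-0.35,1],
  [-0.1,1,0,-0.35,1],
])

```text
time_s: 7.45
ee_pos: [501.3, -132.2, 193.0]
ee_rot: [179.9, 0.1, 25.9]
force: [-0.7, 0.4, 0.1]
gripper_width: 91.0
gripper_force: 0.0
```

```bash
python3 - <<'E'
from h import *
s=state();print(s['ee_pos'],s['ee_rot'],s['gripper_width'])
B=[cv2.cvtColor(vision.grab_frame(n),cv2.COLOR_RGB2BGR) for n in("side","top")]
[cv2.imwrite(f"pics/{n}2.png",b) for n,b in zip(("side","top"),B)]
o=np.hstack([crop(B[0],250,265,80,90,5),crop(B[1],200,215,80,90,5)])
cv2.imwrite("pics/c3.png",np.clip(o*1.2,0,255).astype('uint8'))
E
```

```text
[ 501.27537483 -132.20229921  192.98960079] [1.79892707e+02 6.50427955e-02 2.59399763e+01] 91.02513176706648
```

View pics/c3.png

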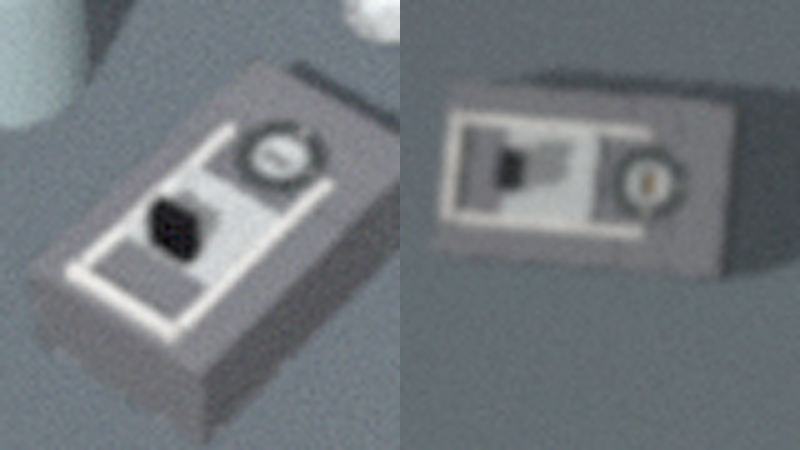

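The shutter is now open. The collar and keyhole are clear at top (249.6,251.2) and side (305.6,296.4), and the tab is at top (222,249).

```bash
python3 - <<'E'
from h import *
print('keyhole',px("top",249.6,251.2,61),px("side",305.6,296.4,61))
print('tab',px("top",222,249,95),px("side",285,310.6,87.5))
# refine: collar/tab via enlarged, plus key rest and gripper
a=cv2.imread("pics/side2.png");t=cv2.imread("pics/top2.png")
s=state()['ee_pos'];print(proj("side",s),proj("top",s))
o=np.hstack([np.vstack([crop(t,205,230,66,50,6),crop(t,345,240,66,50,6)]),np.vstack([crop(a,270,280,66,50,6),crop(a,350,205,66,50,6)])])
cv2.imwrite("pics/c4.png",np.clip(o*1.3,0,255).astype('uint8'))
E
```

```text
keyhole [554.5 166.9] [555.7 170.8]
tab [560.5 246.9] [560.1 255.6]
[381.47280432 200.30985685] [348.07579411 264.6414652 ]
```

View pics/c4.png

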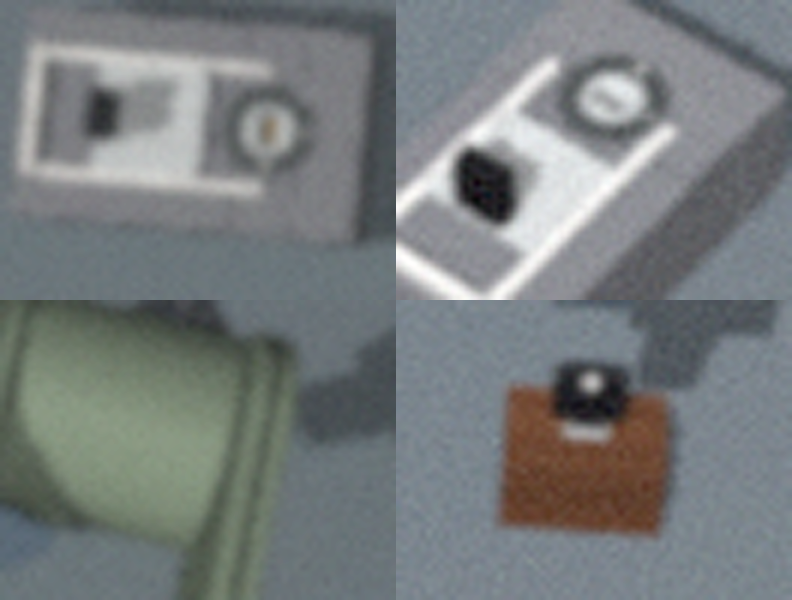

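>>> servo_tool([
  [-0.03,0.17,0,0,1],
  [-0.06,0.34,0,0,1],
  [-0.06,0.34,0.15,0,1],
  [-0.06,0.34,0.3,0,1],
  [-0.06,0.34,0.4,0,1],
  [-0.06,0.34,0.41,0,1],
  [-0.06,0.34,0.41,0,1],
])

```text
time_s: 8.13
ee_pos: [521.4, -192.4, 110.0]
ee_rot: [-179.9, 0.1, 26.0]
force: [-0.1, -0.1, -0.2]
gripper_width: 91.1
gripper_force: 0.0
```

```bash
python3 - <<'E'
from h import *
s=state();print(s['ee_pos'],s['ee_rot'])
print('key side',[px("side",382.5,220.3,z) for z in(67,70)])
print('side block corners',px("side",350+(510-396)/6,205+86/6,42),px("side",350+(668-396)/6,205+98/6,42))
B=cv2.cvtColor(vision.grab_frame("side"),cv2.COLOR_RGB2BGR);cv2.imwrite("pics/side3.png",B)
print(proj("side",s['ee_pos']))
cv2.imwrite("pics/c5.png",np.clip(crop(B,340,165,90,90,7)*1.3,0,255).astype('uint8')[:600])
E
```

```text
[ 521.44107495 -192.39565248  109.95706441] [-1.79861093e+02  7.38296644e-02  2.60385934e+01]
key side [array([ 521.3, -195. ]), array([ 519.9, -191.7])]
side block corners [ 569.8 -205.5] [ 498.  -238.6]
[383.19083927 209.36715923]
```

View pics/c5.png

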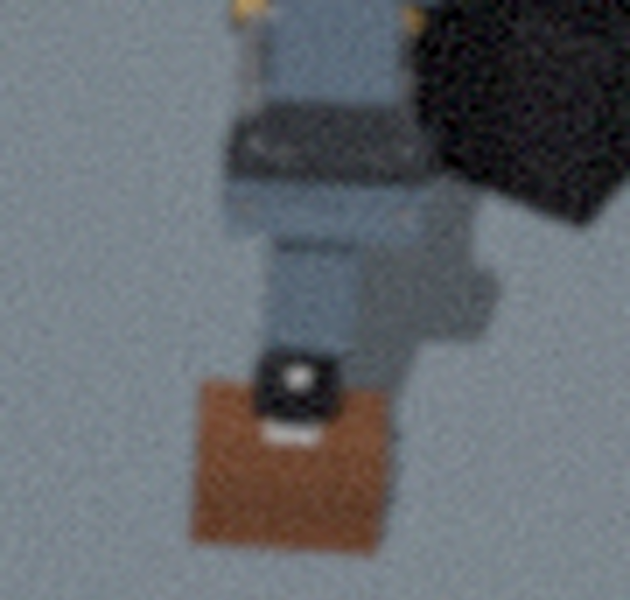

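The front finger's centre line is at crop x≈309–313, and the key head is at (299,387). So the gripper sits slightly to the right of the key, and I'll work out the offset.

```bash
python3 - <<'E'
from h import *
p=np.array([521.4,-192.4,110]);c,s=np.cos(np.radians(26)),np.sin(np.radians(26))
ty=np.array([s,-c,0]);tx=np.array([c,s,0])
for d in(45.5,58):
  for z in(0,20):
    for x in(-16,0,16):
      q=proj("side",p-ty*d+[0,0,z]+tx*x); print(d,z,x,((q-[340,165])*7).round(0))
print(((proj("side",[521,-197,67])-[340,165])*7).round(0),((proj("side",[521+3*c,-197+3*s,67])-[340,165])*7).round(0))
E
```

```text
45.5 0 -16 [341. 384.]
45.5 0 0 [301. 381.]
45.5 0 16 [262. 379.]
45.5 20 -16 [345. 345.]
45.5 20 0 [305. 343.]
45.5 20 16 [265. 340.]
58 0 -16 [341. 404.]
58 0 0 [301. 401.]
58 0 16 [261. 399.]
58 20 -16 [345. 365.]
58 20 0 [305. 363.]
58 20 16 [265. 360.]
[300. 385.] [293. 384.]
```

>>> servo_tool([
  [0,0.02,0.08,0,1],
  [0,0.02,0.16,0,1],
  [0,0.02,0.23,0,1],
  [0,0.02,0.28,0,1],
  [0,0.02,0.28,0,1],
  [0,0.02,0.28,0,0.2],
  [0,0.02,0.28,0,0.1],
  [0,0.02,0.28,0,0.1],
  [0,0.02,0.28,0,0.1],
  [0,0.02,0.28,0,0.1],
  [0,0.02,0.28,0,0.1],
], force=5)

```text
time_s: 9.1
ee_pos: [523.4, -198.0, 55.2]
ee_rot: [180.0, -0.0, 26.0]
force: [0.2, -0.1, 0.6]
gripper_width: 54.0
gripper_force: 0.0
```

>>> servo_tool([
  [0,0,0,0,0.15],
  [0,0,0,0,0.15],
  [0,0,0,0,0.15],
  [0,0,0,0,0.15],
  [0,0,0,0,0.15],
  [0,0,0,0,0.15],
  [0,0,0,0,0.15],
])

```text
time_s: 9.68
ee_pos: [523.2, -197.9, 54.8]
ee_rot: [180.0, 0.0, 26.0]
force: [-0.1, 0.4, 0.6]
gripper_width: 14.0
gripper_force: 0.0
```

>>> servo_tool([
  [0,0,0,0,0],
  [0,0,0,0,0],
  [0,0,0,0,0],
  [0,0,0,0,0],
  [0,0,0,0,0],
  [0,0,0,0,0],
])

```text
time_s: 10.18
ee_pos: [523.2, -197.9, 54.8]
ee_rot: [180.0, 0.0, 26.0]
force: [0.3, -0.1, 0.3]
gripper_width: 8.9
gripper_force: 5.0
```

```bash
python3 - <<'E'
from h import *
s=state();print({k:s[k] for k in('ee_pos','ee_rot','force','torque','gripper_width','gripper_force')})
E
```

```text
{'ee_pos': array([ 523.22189661, -197.93938098,   54.83347038]), 'ee_rot': array([1.79994433e+02, 2.13505387e-03, 2.59713838e+01]), 'force': array([ 0.25450335, -0.13466167,  0.29348133]), 'torque': array([-0.0064952 ,  0.05226342,  0.02016673]), 'gripper_width': 8.895339085615447, 'gripper_force': 4.989138767123222}
```

>>> servo_tool([
  [0,0,0,0,0],
  [0,0,0,0,0],
  [0,0,-0.05,0,0],
  [0,0,-0.15,0,0],
  [0,0,-0.3,0,0],
  [0,0,-0.5,0,0],
  [0,0,-0.65,-0.07,0],
  [0,0,-0.65,-0.14,0],
  [0.08,-0.13,-0.65,-0.21,0],
  [0.16,-0.26,-0.65,-0.28,0],
  [0.24,-0.4,-0.65,-0.35,0],
  [0.32,-0.53,-0.65,-0.42,0],
  [0.39,-0.66,-0.65,-0.49,0],
  [0.47,-0.79,-0.65,-0.56,0],
  [0.47,-0.79,-0.65,-0.63,0],
  [0.47,-0.79,-0.65,-0.7,0],
  [0.47,-0.79,-0.65,-0.77,0],
  [0.47,-0.79,-0.65,-0.8,0],
  [0.47,-0.79,-0.65,-0.8,0],
], force=35)

```text
time_s: 11.77
ee_pos: [538.5, -14.5, 185.6]
ee_rot: [180.0, 0.0, 98.0]
force: [0.0, 0.2, -1.4]
gripper_width: 8.3
gripper_force: 35.0
```

>>> servo_tool([
  [0.15,0.04,0,-0.07,0],
  [0.3,0.07,0,-0.14,0],
  [0.45,0.11,0,-0.21,0],
  [0.6,0.14,0,-0.28,0],
  [0.75,0.18,0,-0.35,0],
  [0.9,0.21,0,-0.42,0],
  [0.9,0.21,0,-0.49,0],
  [0.9,0.21,0,-0.56,0],
  [0.9,0.21,0,-0.63,0],
  [0.9,0.21,0.1,-0.7,0],
  [0.9,0.21,0.2,-0.77,0],
  [0.9,0.21,0.3,-0.84,0],
  [0.9,0.21,0.35,-0.85,0],
  [0.9,0.21,0.35,-0.85,0],
  [0.9,0.21,0.35,-0.85,0],
])

```text
time_s: 13.02
ee_pos: [555.3, 169.4, 115.1]
ee_rot: [-180.0, -0.0, 174.3]
force: [0.2, 0.1, 0.0]
gripper_width: 8.6
gripper_force: 35.0
```

```bash
python3 - <<'E'
from h import *
s=state();print(s['ee_pos'],s['ee_rot'],s['qpos'],s['force'])
B=cv2.cvtColor(vision.grab_frame("side"),cv2.COLOR_RGB2BGR);cv2.imwrite("pics/side4.png",B)
p=s['ee_pos'];print([(proj("side",[p[0],p[1],z])) for z in(61,77)])
cv2.imwrite("pics/c6.png",np.clip(crop(B,270,250,75,75,8)*1.3,0,255).astype('uint8'))
E
```

```text
[555.33723628 169.37959863 115.13158349] [-1.79993893e+02 -3.33934717e-03  1.74306163e+02] [ 1.58296592e+01  2.21601281e+01  9.55945483e+01 -5.03526684e-03
  6.22506708e+01 -6.84741594e+01] [0.24242474 0.14931073 0.02559078]
[array([306.02124539, 296.08599526]), array([305.92376501, 291.81503855])]
```

View pics/c6.png

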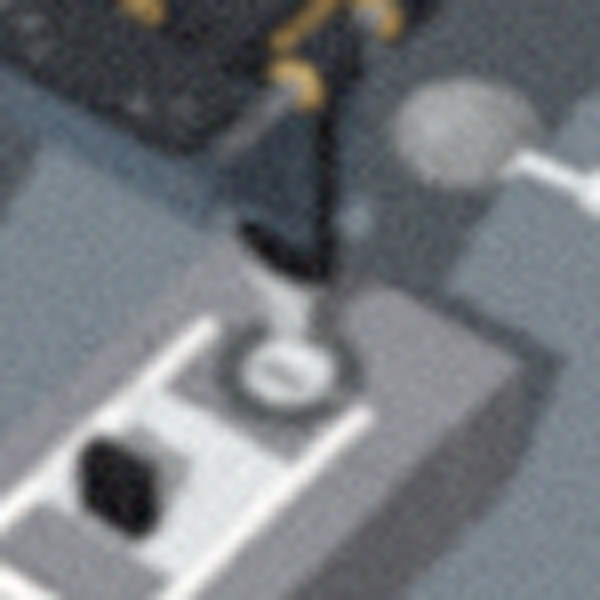

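```bash
python3 - <<'E'
from h import *
a=cv2.imread("pics/side4.png").astype(int).sum(2)//3
print('cols',list(range(297,318)))
for v in range(283,304): print(v,a[v,297:318])
print(proj("side",[555.3,169.4,61+26+16]),proj("side",[555.3,169.4,85]),proj("side",[558.3,169.1,85]))
E
```

```text
cols [297, 298, 299, 300, 301, 302, 303, 304, 305, 306, 307, 308, 309, 310, 311, 312, 313, 314, 315, 316, 317]
283 [113 112 111 123 121 108  77  47  30  18  19  20  32  17  39  50  65  67
  66  67  71]
284 [111 113 114 123 129 134 119  94  74  48  35  28  32  28  44  60  73  70
  70  75  69]
285 [114 118 119 109 127 139 142 135 118  93  72  65  54  52  53  66  76  71
  78  82  84]
286 [114 110 115 112 115 127 140 151 146 133 118  98  88  79  65  73  72  82
  89  96  99]
287 [111 109 110 114 113 123 135 151 152 150 138 121  91  75  75  76  85  93
 104 110 114]
288 [114 111 112 110 114 122 128 141 149 154 141 120  86  75  79  83  96 107
 110 115 111]
289 [122 114 114 111 106 108 120 140 145 151 147 111  87  72  73  85  99 111
 110 110 108]
290 [126 104 102 100  88  94 106 134 145 145 144 114  79  74  76  90  99 112
 108 114 115]
291 [127  97  89  82  74  75 100 126 139 143 131 108  90  78  78  86  99 108
 108 109 110]
292 [109  91  79  73  77  88 116 136 151 149 137 110  89  82  79  74  89  98
 114 112 113]
293 [ 99  81  71  79  92 121 145 162 169 164 158 143 123 106  85  70  78  92
 1
[... 305 characters left out ...]
 142 152 151 140 130 131 143 156 163 149 117  80  71  77
  91 108 114]
298 [ 85  74  75  94 123 149 160 158 149 141 138 152 144 130 107  86  83  80
  93 108 110]
299 [ 98  85  67  73  96 114 143 151 150 144 144 137 126 107 102  99  95 103
 108 114 111]
300 [101  88  75  72  72  83 104 113 115 114 111 103  91  80  88  94 107 125
 130 120 112]
301 [110 100  86  80  75  69  74  81  85  84  78  72  73  74  86 106 137 160
 160 139 116]
302 [135 116 105  95  91  80  82  82  75  67  72  74  85  96 116 143 169 179
 170 143 117]
303 [157 147 129 118 104 103  98  90  89  91  84  87 110 131 148 176 181 168
 148 129 115]
[305.77032248 284.74403778] [305.88258525 289.66567792] [304.94176207 289.13355965]
```

>>> servo_tool([
  [0,0,0.03,0,0],
  [0,0,0.06,0,0],
  [0,0,0.075,0,0],
  [0,0,0.09,0,0],
  [0,0,0.1,0,0],
  [0,0,0.1,0,0],
])

```text
time_s: 13.57
ee_pos: [554.9, 169.3, 94.3]
ee_rot: [-180.0, -0.0, 174.5]
force: [0.2, -0.7, 0.5]
gripper_width: 8.2
gripper_force: 35.0
```

>>> servo_tool([
  [0,0,0.01,0,0],
  [0,0,0.02,0,0],
  [0,0,0.03,0,0],
  [0,0,0.03,0,0],
  [0,0,0.03,0,0],
])

```text
time_s: 13.98
ee_pos: [555.1, 169.4, 88.7]
ee_rot: [-180.0, -0.0, 174.5]
force: [-0.5, 0.1, -0.3]
gripper_width: 8.4
gripper_force: 35.0
```

```bash
python3 - <<'E'
from h import *
s=state();print({k:s[k].round(2) for k in('ee_pos','ee_rot','force','torque')})
E
```

```text
{'ee_pos': array([555.09, 169.36,  88.68]), 'ee_rot': array([-1.7999e+02, -1.0000e-02,  1.7447e+02]), 'force': array([-0.49,  0.08, -0.27]), 'torque': array([ 0.06, -0.13, -0.03])}
```

>>> servo_tool([
  [0,0,0,0,0],
  [0,0,0.01,0,0],
  [0.003,0,0.015,0,0],
  [0,0,0.02,0,0],
  [-0.003,0,0.025,0,0],
  [0,0,0.03,0,0],
  [0,0,0.03,0,0],
], force=60)

```text
time_s: 14.57
ee_pos: [555.7, 169.6, 83.7]
ee_rot: [180.0, 0.1, 174.5]
force: [-1.2, -0.2, 4.1]
gripper_width: 8.4
gripper_force: 60.0
```

>>> servo_tool([
  [0.003,0,0.005,0,0],
  [0,0,0.01,0,0],
  [-0.003,0,0.015,0,0],
  [0,0,0.02,0,0],
  [0.003,0,0.025,0,0],
  [0,0,0.03,0,0],
  [0,0,0.03,0,0],
])

```text
time_s: 15.15
ee_pos: [555.7, 169.6, 77.8]
ee_rot: [180.0, 0.1, 174.5]
force: [-1.4, 0.3, 6.8]
gripper_width: 8.1
gripper_force: 60.0
```

Pin drag is as specified, at 6.8 N. Next is the last ~4 mm down to the shoulder.

>>> servo_tool([
  [0.003,0,0.005,0,0],
  [0,0,0.01,0,0],
  [-0.003,0,0.015,0,0],
  [0,0,0.02,0,0],
  [0,0,0.02,0,0],
  [0,0,0.02,0,0],
])

```text
time_s: 15.65
ee_pos: [555.7, 169.6, 73.8]
ee_rot: [180.0, 0.1, 174.5]
force: [-0.7, -0.3, 5.0]
gripper_width: 8.3
gripper_force: 60.0
```

>>> servo_tool([
  [0,0,0.005,0,0],
  [0,0,0.01,0,0],
  [0,0,0.01,0,0],
  [0,0,0.01,0,0],
])

```text
time_s: 15.98
ee_pos: [555.8, 169.6, 73.6]
ee_rot: [179.9, 0.1, 174.5]
force: [-3.4, -1.2, 15.0]
gripper_width: 8.6
gripper_force: 60.1
```

>>> servo_tool([
  [0,0,0,0.06,0],
  [0,0,0,0.12,0],
  [0,0,0,0.18,0],
  [0,0,0,0.24,0],
  [0,0,0,0.3,0],
  [0,0,0,0.3,0],
])

```text
time_s: 16.48
ee_pos: [556.2, 169.6, 73.6]
ee_rot: [179.9, 0.1, 147.3]
force: [-2.6, -0.7, 13.5]
gripper_width: 8.3
gripper_force: 60.1
```

>>> servo_tool([
  [0,0,0,0.06,0],
  [0,0,0,0.12,0],
  [0,0,0,0.18,0],
  [0,0,0,0.24,0],
  [0,0,0,0.3,0],
  [0,0,0,0.36,0],
  [0,0,0,0.42,0],
  [0,0,0,0.48,0],
  [0,0,0,0.54,0],
  [0,0,0,0.6,0],
  [0,0,0,0.6,0],
])

```text
time_s: 17.4
ee_pos: [556.3, 169.2, 73.6]
ee_rot: [179.8, 0.0, 93.3]
force: [-1.6, -1.6, 14.5]
gripper_width: 8.6
gripper_force: 60.1
```

```bash
python3 - <<'E'
from h import *
s=state();print({k:s[k].round(2) for k in('ee_pos','ee_rot','force','torque','qpos')})
E
```

```text
{'ee_pos': array([556.31, 169.16,  73.6 ]), 'ee_rot': array([1.7979e+02, 2.0000e-02, 9.3320e+01]), 'force': array([-1.63, -1.58, 14.47]), 'torque': array([-0.5 ,  0.38, -0.  ]), 'qpos': array([ 1.582e+01,  2.441e+01,  9.869e+01, -7.000e-02,  5.670e+01,
        1.254e+01])}
```

>>> servo_tool([
  [0,0,0,0.04,0],
  [0,0,0,0.08,0],
  [0,0,0,0.1,0],
  [0,0,0,0.1,0],
])

```text
time_s: 17.73
ee_pos: [556.3, 169.1, 73.6]
ee_rot: [179.8, -0.0, 84.4]
force: [-2.4, -2.0, 14.9]
gripper_width: 8.2
gripper_force: 60.1
```

```bash
python3 - <<'E'
from h import *
s=state();print({k:s[k].round(2) for k in('ee_pos','ee_rot','force','torque','qpos')})
E
```

```text
{'ee_pos': array([556.28, 169.12,  73.6 ]), 'ee_rot': array([ 1.798e+02, -1.000e-02,  8.444e+01]), 'force': array([-2.4 , -2.04, 14.9 ]), 'torque': array([-0.55,  0.41,  0.06]), 'qpos': array([ 1.582e+01,  2.441e+01,  9.869e+01, -8.000e-02,  5.671e+01,
        2.142e+01])}
```

>>> servo_tool([
  [0,0,0,0.02,0],
  [0,0,0,0.04,0],
  [0,0,0,0.04,0],
  [0,0,0,0.04,0],
])

```text
time_s: 18.07
ee_pos: [556.3, 169.1, 73.6]
ee_rot: [179.8, -0.0, 80.9]
force: [-2.3, -1.6, 15.2]
gripper_width: 8.1
gripper_force: 60.1
```

```bash
python3 - <<'E'
from h import *
s=state();print({k:s[k].round(2) for k in('ee_pos','ee_rot','force','torque','qpos')})
E
```

```text
{'ee_pos': array([556.26, 169.08,  73.61]), 'ee_rot': array([ 1.798e+02, -2.000e-02,  8.090e+01]), 'force': array([-2.35, -1.56, 15.24]), 'torque': array([-0.54,  0.46,  0.06]), 'qpos': array([ 1.582e+01,  2.441e+01,  9.869e+01, -9.000e-02,  5.671e+01,
        2.496e+01])}
```

>>> servo_tool([
  [0,0,0,0.02,0],
  [0,0,0,0.04,0],
  [0,0,0,0.06,0],
  [0,0,0,0.06,0],
])

```text
time_s: 18.4
ee_pos: [556.2, 169.1, 73.6]
ee_rot: [179.8, -0.0, 75.4]
force: [-2.2, -1.9, 14.7]
gripper_width: 8.4
gripper_force: 60.1
```

```bash
python3 - <<'E'
from h import *
s=state();print({k:s[k].round(2) for k in('ee_pos','ee_rot','force','torque','qpos')})
E
```

```text
{'ee_pos': array([556.21, 169.07,  73.62]), 'ee_rot': array([ 1.798e+02, -3.000e-02,  7.545e+01]), 'force': array([-2.23, -1.89, 14.65]), 'torque': array([-0.59,  0.42,  0.04]), 'qpos': array([ 1.582e+01,  2.441e+01,  9.870e+01, -9.000e-02,  5.672e+01,
        3.042e+01])}
```

>>> servo_tool([
  [0,0,0,0.02,0],
  [0,0,0,0.04,0],
  [0,0,0,0.06,0],
  [0,0,0,0.06,0],
])

```text
time_s: 18.73
ee_pos: [556.0, 169.1, 73.6]
ee_rot: [179.8, -0.0, 70.1]
force: [-2.3, -2.5, 14.5]
gripper_width: 8.4
gripper_force: 60.1
```

```bash
python3 - <<'E'
from h import *
s=state();print({k:s[k].round(2) for k in('ee_pos','ee_rot','force','torque','qpos')})
E
```

```text
{'ee_pos': array([556.02, 169.11,  73.61]), 'ee_rot': array([ 1.7982e+02, -4.0000e-02,  7.0100e+01]), 'force': array([-2.35, -2.5 , 14.48]), 'torque': array([-0.51,  0.45,  0.29]), 'qpos': array([ 1.583e+01,  2.440e+01,  9.871e+01, -9.000e-02,  5.673e+01,
        3.578e+01])}
```

>>> servo_tool([
  [0,0,0,0.02,0],
  [0,0,0,0.03,0],
  [0,0,0,0.03,0],
  [0,0,0,0.03,0],
])

```text
time_s: 19.07
ee_pos: [556.0, 169.2, 73.6]
ee_rot: [179.8, -0.0, 67.5]
force: [-3.8, -1.1, 15.3]
gripper_width: 8.3
gripper_force: 60.1
```

```bash
python3 - <<'E'
from h import *
s=state();print({k:s[k].round(2) for k in('ee_pos','ee_rot','force','torque')})
a=cv2.cvtColor(vision.grab_frame("side"),cv2.COLOR_RGB2BGR)
cv2.imwrite("pics/c7.png",np.clip(crop(a,260,240,100,100,6)*1.3,0,255).astype('uint8'))
E
```

```text
{'ee_pos': array([556.  , 169.19,  73.61]), 'ee_rot': array([ 1.7982e+02, -5.0000e-02,  6.7490e+01]), 'force': array([-3.76, -1.14, 15.27]), 'torque': array([-0.38,  0.52,  0.5 ])}
```

View pics/c7.png

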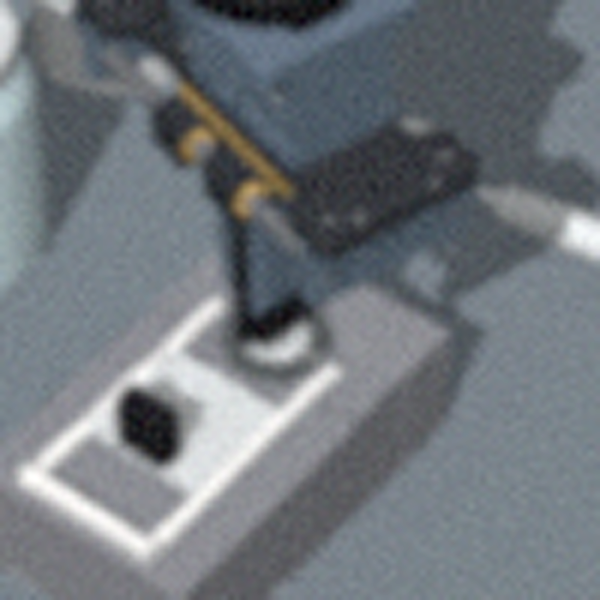

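The key is home and the torque against the stop has risen to 0.5 N m. The shutter is still open, with its tab at (150,425) in the crop, so I'm handing in.

```bash
python3 -c "
from workcell import job_done
print(job_done())"
```

```text
the job is handed in; nothing more can be done
None
```

I handed the job in at about 19 s: shutter open against its stop, key fully home and turned clockwise to its stop, with the gripper still holding it there; the judge returned no verdict.

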